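# Park the index pin and pry open the valve-cup magazine

### The arm

A 6-joint arm with a two-finger parallel gripper is mounted at the origin on the work surface. World frame = base frame: x ahead of the robot, y to its left, z up, the work surface at z = 0. Lengths are in m, angles in rad, forces in N, time in s.
With the tool pointing down it reaches from about 0.15 to 0.775 m from the base axis. Payload 6.1 kg.
Tool frame: the origin (TCP) lies midway between the tips of the shut fingers; the grasp point (between the pads) lies 19 mm behind it; z points along the fingers, y is the direction in which the jaws open and shut (so a half turn about z gives the same grasp; the last joint's range is limited). The gripper opens to 85 mm and grips with 20 to 120 N. Pads are 22 mm wide; open, the fingers measure 114 mm over their backs; the gripper's body (76 mm by 85 mm) begins 54 mm behind the grasp point. The pads swing forward as they close: fully open they stand 13 mm farther back than shut.
Start: joints at [1.284, 0.126, -0.04, 1.405, 0, 1.571], TCP at [0.149, 0.504, 0.231] pointing down, gripper open.
Joint ranges: [-2.72, 2.72], [-0.95, 1.95], [-1.27, 1.35], [-1.78, 2.02], [-1.46, 1.47], [-3.14, 3.14]. Speed limits (rad/s): [2.39, 2.39, 3.01, 3.14, 3.14, 3.14].

### API

Orientations are given as [roll, pitch, yaw] about the fixed x, y, z axes, in that order (R = Rz(yaw) Ry(pitch) Rx(roll)).
In Python, from bench import read_state, imaging, robot gives the robot as it stands.
- The arm moves only by the shell command python3 -m crank 'ROWS' [FORCE]. ROWS is text: rows parted by semicolons, each of 7 numbers parted by spaces: the turn, a rotation vector about the tool's x, y, z in degrees, then the shift along the tool's x, y, z in mm, then the finger opening in mm, from 0 to 85.4. A call has 1 to 12 rows; each row shifts and turns the commanded pose from where the row before left it, along the tool's axes as they then stand; what a row does not reach is not made up. A row lasts 1/10 s, in which the tool goes at most 50 mm and 8.59 degrees, less where a joint would pass 70% of its speed; a pose out of reach is approached as far as the arm can. A call with a gripper value outside its range is refused whole. The fingers move at their own pace and stop on an object; FORCE is the grip in N (left out, the last holds). Time passes only in rows, so rows that do not move let the fingers close. It gives the time, the measured TCP pose, the force and the opening at its end, in the units of the state.
- read_state(): the state, without advancing time (a new reading comes with each control period).
- imaging.snapshot(name): name is "scene" or "top" or "wrist"; returns (picture, depth): 420x560x3 uint8, blue, green, red; 420x560 float32, m along the optical axis (not along the pixel's ray), 0 where there is no reading.
- imaging.camera_params(name): a dict with "mtx" (3x3 intrinsics, pixels), "world_from_camera" (4x4, takes a point from camera to world coordinates). Camera axes: x right, y down, z forward; pixel columns grow to the right and rows downward; lengths in m; the calibration is good to about 2 mm. A picture is of the moment at which its call begins: read the wrist's pose just before it. camera_params takes no time and is no camera call; for the wrist camera it gives the pose at the moment of the call.
- robot.close_job(): hands the job in, once; it reports no verdict.
Trained networks look in the newest picture that a camera, given by its name, has taken for a name from the list of things; names that differ only in an ending like _2 or _b are one class to them, and where a whole thing is asked for, a point or a joint stands for the part that bears it (a point fixed in the world has none). Each returns a list of dicts, best first, with "confidence" (0 to 1); they miss things now and then, are a little off and sometimes report something else, mostly with a low value. They report only what shows in the picture. A call takes as long as a camera call. They do not tell look-alikes from the thing itself.
- imaging.search_frame(camera, target): "extent" ([left, top, right, bottom] in pixels, round what is visible of it).
The state is a dict: "clock": time; "qpos": joint angles; "qvel": joint speeds; "joint_efforts": joint torques, N m; "position": TCP position; "eef_rot": TCP orientation; "wrist_force": force on the tool from outside, world axes, zero at the start; "ft_torque": the same for the moment, N m; "grip_width": finger opening in m.
Only numpy, scipy, OpenCV 4.12 (cv2) and the standard library are available. Lean on these libraries where they do the work, as an engineer would, in place of code of your own. Each camera call takes 0.05 s, during which the arm holds its last target.

### The job

Open the small steel magazine so that it can be refilled: pull its leaning spring pin out by the black T-handle and give it a quarter turn, either way, so that it drops into its rest notch and stays out by itself when you let go. Then lever the cover up with the flat prying blade, entered in the slot at the cover's front edge and without touching the cover with the gripper, until the cover stands open by itself at 45 degrees or more, and lay the blade flat back on the bench. Leave the pin parked and do not push the cans and loose parts about.

Things in the scene. Friction and masses are not known exactly. Their poses are not given: they have to be found in the camera images.
- magazine: fixed dark steel trough 130 x 120 x 70 mm (x, y, z). Origin: centre of its underside, on the bench. -x is its front (towards the robot); its +y side carries the spring pin and bracket, reaching to y = +101 mm. A flat bright aluminium cover closes the top, hinged along the back (+x) edge. The front wall is cut down in the middle: the prying slot
- pry_slot (a point): centre of the prying slot's mouth, in the front face (65 mm in front of the magazine's origin, 64.5 mm up); axes as the magazine's, entered along +x. 54 mm wide (y), 12 mm high: from the cut-down wall (8 mm thick) at 58 mm to the cover's underside at 70.5 mm above the bench. Behind it is free space under the cover, with cups up to 50 mm above the bench
- cover_hinge (a point): middle of the cover's hinge line, 55 mm behind the magazine's origin and 74.5 mm up; the hinge line is the magazine's y axis direction
- cover_plate: the cover, an aluminium plate 116 x 112 x 4 mm, 0.15 kg with its index disc, its top face in the plane of the hinge. Origin on the hinge line; when closed its axes are the magazine's and it reaches from x = -121 mm (front edge) to -5 mm, z = -4 mm to 0. It has no handle; do not touch it with the gripper
- cover_edge (a point): middle of the cover's lower front edge; moves with the cover
- cover (a joint): opening angle of the cover, rad: 0 closed, up to 1.7, front edge rising. A stiff hinge (0.12 N m) holds it wherever it is left; 2 to 3 N at the front edge raises it. While the spring pin is in, its tip sits in a notch of the index disc on the hinge's end and the cover cannot open more than about 0.1
- t_grip (a point): centre of the pin's black T-handle: a bar 44 mm long (own x), 12 mm wide (y), 20 mm deep (z). z is the pin's axis pointing outward: up, leaning 35 degrees from vertical towards the magazine's front (-x). Pin in: 1 mm behind the magazine's origin, 78 mm to +y, 151 mm up, the bar in the magazine's x-z plane. Free shaft below; the collar's posts (24 x 24 mm) end 28 mm below this point
- plunger (a joint): how far the pin is pulled out, m: 0 fully in, stop at 0.018. Spring about 6 N at 0, 10 N at 0.018. A cross bar on the shaft sits in a deep slot of the fixed collar, so the handle turns only when pulled out 14 mm or more (16 mm is good). Parked in the rest notch it reads about 0.011
- pin_turn (a joint): turn of the T-handle about the pin's axis, rad: 0 with the pin in, + anticlockwise seen from outside (above). The rest notches lie a quarter turn from 0 either way (1.57 or -1.57, within about 0.1), 3 mm deep; stops at 1.8 and -1.8. Let the spring draw the pin in there and it stays
- pry_blade: loose prying tool, 0.12 kg, flat on the bench: black handle 100 x 20 x 24 mm with a thin steel blade 22 mm wide, 3 mm thick. Origin: underside of the handle's front end; x along the blade, z up. Handle from x = -100 mm to 0, blade from 0 to +75 mm at z = 3 to 6 mm. A spanner of similar length lies on the other side; which is on which side varies
- blade_grip (a point): point in the handle to hold: 25 mm behind the handle's front end, near the centre of mass, 12 mm above the underside, 100 mm behind the blade's tip
- blade_tip (a point): middle of the blade's tip edge, 4.5 mm above the tool's underside
- can0: empty aerosol can, 53 mm diameter, 146 mm tall, standing to the right of the magazine; bystander. Origin at the centre of its base
- can1: the same kind of can, behind the magazine; bystander
- can2: the same kind of can, behind the magazine; bystander
- can3: the same kind of can, behind and left; bystander
- fitting: brass fitting, 32 mm diameter, 22 mm tall, in front of the magazine; bystander
- collet: dark steel collet, 40 mm diameter, 24 mm tall, at the right; bystander
- spanner: steel spanner lying on the bench; bystander. Origin under its middle
- t_handle: the T-handle with its cross bar, turning and sliding with the pin; grip it at t_grip. Origin on the pin's axis, 94 mm inward of t_grip along the pin; axes as t_grip's
Mind the look-alikes: they are no part of the job. Of the things that look like the pry_blade, the larger one is meant.

How it is judged:
On the way, in this order (a step that is already met when the one before it is completed fails the run):
1. the spring pin is parked in a rest notch and let go (value of joint plunger between 0.009 and 0.0128 m and (value of joint pin_turn above 1.38 rad or value of joint pin_turn below -1.38 rad) and contact force between the fingers and t_handle below 0.1 N), for 0.3 s.
2. the blade is lifting the cover (value of joint cover above 0.15 rad and contact force between pry_blade and cover_plate above 0.2 N), for 0.1 s.
At the end, for the whole second after the job is handed in: the pin rests in a rest notch (9 to 12.8 mm out, turned 1.38 rad or more either way), the cover stands open by itself at 0.74 rad (42 degrees) or more with the blade clear of it, and the blade lies flat and still on the bench (its underside within 6 mm of the bench, tilted under 0.12 rad) (value of joint plunger between 0.009 and 0.0128 m and (value of joint pin_turn above 1.38 rad or value of joint pin_turn below -1.38 rad) and value of joint cover above 0.74 rad and contact force between pry_blade and cover_plate below 0.1 N and height (world z) of pry_blade between -0.004 and 0.006 m and angle between pry_blade's own z axis and vertical below 0.12 rad and linear speed of pry_blade below 0.02 m/s); the robot touches nothing.
It fails at once if the gripper or arm touches the cover (contact force between any of the fingers, the arm and cover_plate above 0.5 N).
It fails at once if a can or loose part is pushed more than 30 mm (distance of any of can0, can1, can2, can3, fitting, collet, spanner from where it was at the start of the episode above 0.03 m).
It also fails if it takes over 67 s, if anything falls off the work surface, if the arm or the gripper's body presses on something with over 40 N, if the wrist force passes 120 N, or if a joint passes its speed limit or range.

## Working session

There is one attempt and no reset: what is moved stays moved. The work goes in short steps, Python scripts to look and compute and a shell command to move; the robot and the scene stay as the last step left them, time stands still between calls to the robot, and variables do not carry over. Pictures are saved under pics/ and viewed, and the job is handed in when it is done.

```bash
ls -R . | head -30; mkdir -p pics; python3 - <<'E'
from bench import read_state, imaging, robot
import cv2
s=read_state();print(s)
for n in("scene","top","wrist"):
    p,d=imaging.snapshot(n); cv2.imwrite(f"pics/{n}0.png",p)
    import numpy as np; np.save(f"pics/{n}0.npy",d)
    print(n,imaging.camera_params(n))
    for t in ["magazine","pry_blade","spanner","t_handle","cover_plate"]:
        print(t,[(x["extent"],round(x["confidence"],2)) for x in imaging.search_frame(n,t)])
E
```

```text
.:
pics

./pics:
{'clock': 0.0, 'qpos': array([ 1.28400316e+00,  1.26372010e-01, -4.06085107e-02,  1.40540142e+00,
        2.22452289e-05,  1.57082083e+00]), 'qvel': array([-0.00030144, -0.00013234, -0.00128967, -0.00127381,  0.00075296,
       -0.00141954]), 'joint_efforts': array([-2.14663618e-03, -4.35920370e+01,  3.52920771e+01,  1.73262181e-02,
       -1.26358377e-04, -8.59840071e-06]), 'position': array([0.14838866, 0.50316576, 0.23053243]), 'eef_rot': array([-3.14000704e+00, -2.22063544e-05,  2.85477495e+00]), 'wrist_force': array([ 0.2705852 , -0.34611049, -0.1715725 ]), 'ft_torque': array([ 0.04722716,  0.00027674, -0.02245666]), 'grip_width': 0.08527541264947315}
scene {'mtx': array([[399.37605074,   0.        , 280.72750123],
       [  0.        , 399.37605074, 207.42686767],
       [  0.        ,   0.        ,   1.        ]]), 'world_from_camera': array([[ 0.22963197,  0.53681276, -0.81185049,  1.29391998],
       [ 0.97305053, -0.14463905,  0.17958901, -0.16479184],
       [-0.02101961, -0.83121093, -0.55555969,  0.59644004],
       [ 0.        ,  0.        ,  0.        
[... 1228 characters left out ...]
, 309.9], 0.37), ([402.3, 196.6, 418.1, 214.0], 0.37)]
cover_plate [([264.2, 175.6, 318.9, 246.9], 0.66)]
wrist {'mtx': array([[376.62288118,   0.        , 282.57803978],
       [  0.        , 376.62288118, 211.6665431 ],
       [  0.        ,   0.        ,   1.        ]]), 'world_from_camera': array([[ 2.83232308e-01,  9.23381447e-01,  2.59125766e-01,
         8.27240922e-02],
       [ 9.59051331e-01, -2.72681503e-01, -7.65855197e-02,
         5.22460113e-01],
       [-5.88447058e-05,  2.70206404e-01, -9.62802418e-01,
         3.74741459e-01],
       [ 0.00000000e+00,  0.00000000e+00,  0.00000000e+00,
         1.00000000e+00]])}
magazine []
pry_blade []
spanner []
t_handle []
cover_plate []
```

View pics/top0.png

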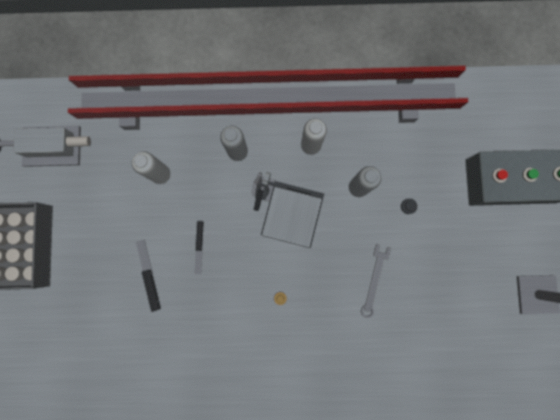

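View pics/scene0.png

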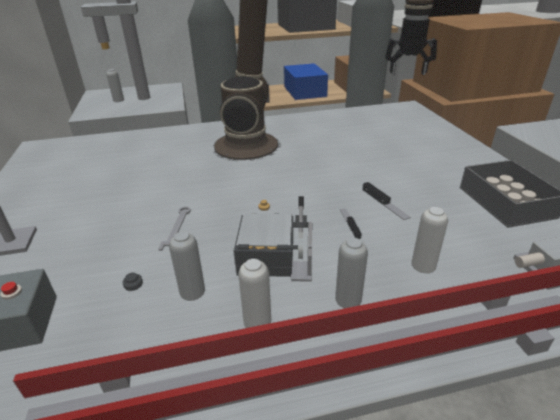

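```bash
python3 - <<'E'
import cv2
a=cv2.imread("pics/top0.png")
cv2.imwrite("pics/topz1.png",cv2.resize(a[160:320,110:310],None,fx=4,fy=3.75,interpolation=cv2.INTER_CUBIC)[:600])
cv2.imwrite("pics/topz2.png",cv2.resize(a[150:260,235:345],(600,600),interpolation=cv2.INTER_CUBIC))
E
```

```text
(no output)
```

View pics/topz1.png

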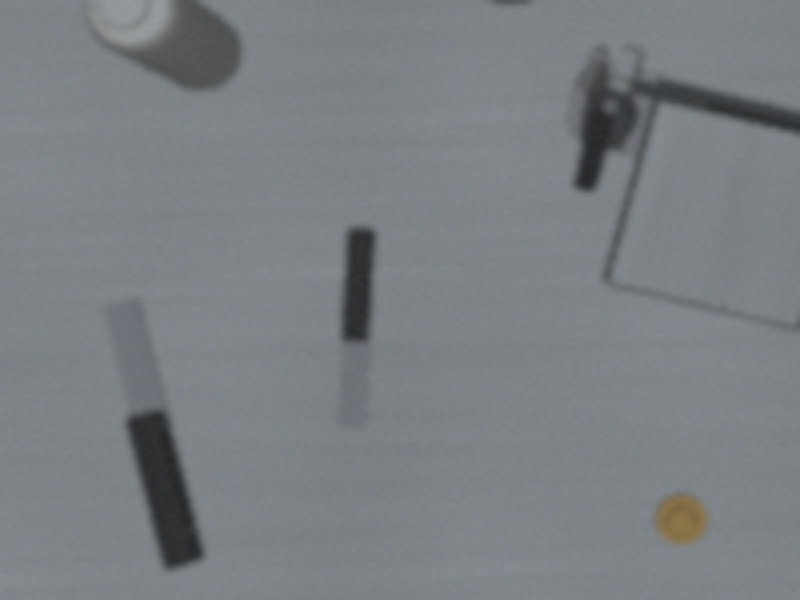

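View pics/topz2.png

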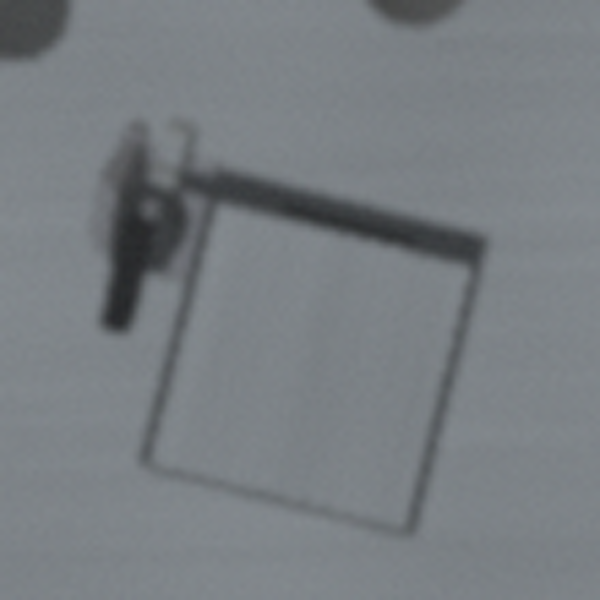

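The top view shows the large blade tool at px (149,275), with its blade pointing away from the robot. The decoy knife is at (199,247), the magazine at (290,213) and the T-handle at (258,197). The spanner is on the right.

```bash
cat > h.py <<'E'
import numpy as np, cv2
from scipy.spatial.transform import Rotation as R
from bench import read_state, imaging, robot
def ray(P,uv,z):
    K=P["mtx"];T=P["world_from_camera"]
    r=T[:3,:3]@np.linalg.inv(K)@np.array([uv[0],uv[1],1.]);o=T[:3,3]
    return o+r*(z-o[2])/r[2]
def proj(P,X):
    T=np.linalg.inv(P["world_from_camera"]);X=np.atleast_2d(X)
    c=X@T[:3,:3].T+T[:3,3]; u=c@P["mtx"].T
    return u[:,:2]/u[:,2:]
def fit2(loc,wor):
    loc=np.asarray(loc,float);wor=np.asarray(wor,float)
    a=loc-loc.mean(0);b=wor-wor.mean(0)
    yaw=np.arctan2((a[:,0]*b[:,1]-a[:,1]*b[:,0]).sum(),(a*b).sum())
    c,s=np.cos(yaw),np.sin(yaw);t=wor.mean(0)-np.array([[c,-s],[s,c]])@loc.mean(0)
    res=wor-(loc@np.array([[c,-s],[s,c]]).T+t)
    return t,yaw,res
E
python3 - <<'E'
from h import *
P=imaging.camera_params("top")
z=lambda u,v:(235+(u+.5)/5.4545-.5,150+(v+.5)/5.4545-.5)
c=[z(145,462),z(410,533),z(478,262),z(212,205)]
w=[ray(P,p,.0745)[:2] for p in c]
print(np.round(w,4), [np.linalg.norm(w[i]-w[(i+1)%4]) for i in range(4)])
t,y,r=fit2([(-66,56),(-66,-56)],[x*1000 for x in w[:2]]);print(t,y,np.degrees(y),r)
# blade, zoom 4,3.75 
z=lambda u,v:(110+(u+.5)/4-.5,160+(v+.5)/3.75-.5)
for n,p,h in [("tipL",(105,305),.006),("tipR",(140,299),.006),("hbL",(166,568),.024),("hbR",(202,557),.024),("hfL",(128,416),.024),("hfR",(166,410),.024)]:
    print(n,np.round(ray(P,z(*p),h)*1000,1))
E
```

```text
[[ 0.5587  0.0234]
 [ 0.526  -0.0869]
 [ 0.6397 -0.1198]
 [ 0.6672 -0.0075]] [np.float64(0.11510146836471964), np.float64(0.11838793514222488), np.float64(0.11561426524865832), np.float64(0.11287433353695213)]
[605.5908808  -50.51912007] -0.2882217179523457 -16.5138880026794 [[ 0.4407927   1.48676774]
 [-0.4407927  -1.48676774]]
tipL [553.9 335.    6. ]
tipR [557.3 313.5   6. ]
hbL [386.3 290.5  24. ]
hbR [392.5 269.2  24. ]
hfL [482.1 314.   24. ]
hfR [485.2 291.2  24. ]
```

```bash
cat >> h.py <<'E'
def pose():
    s=read_state();return s["position"]*1000,R.from_euler("xyz",s["eef_rot"]).as_matrix()
def plan(p,M,p0=None,M0=None):
    """shift in current tool axes (translate first), then turn vector (tool axes, deg)"""
    a,b=pose() if p0 is None else (p0,M0)
    d=b.T@(np.asarray(p)-a); r=R.from_matrix(b.T@M).as_rotvec(degrees=True)
    return np.round(d,1),np.round(r,2)
def magM(yaw): return R.from_euler("z",yaw).as_matrix()
def toolM(zdir,ydir):
    z=np.array(zdir,float);z/=np.linalg.norm(z);y=np.array(ydir,float);y-=z*(y@z);y/=np.linalg.norm(y)
    return np.stack([np.cross(y,z),y,z],1)
E
python3 - <<'E'
from h import *
t=np.array([605.6,-50.5,0]);W=magM(-.288)
s,c=np.sin(np.radians(35)),np.cos(np.radians(35))
a=W@[-s,0,c]
# current tool y
p,M=pose();print(M.round(3))
Mt=toolM(-a,W@[0,1,0]);print(Mt.round(3))
g=t+W@[-1,78,151];print(g,a)
print(plan(g+a*130,Mt), g+a*130)
E
```

```text
[[-0.959  0.283  0.   ]
 [ 0.283  0.959  0.   ]
 [ 0.     0.    -1.   ]]
[[-0.785  0.284  0.55 ]
 [ 0.233  0.959 -0.163]
 [-0.574  0.    -0.819]]
[626.79592914  24.57151649 151.        ] [-0.54995304  0.16291588  0.81915204]
(array([-519.7, -324. ,  -26.2]), array([ 2.0e-02, -3.5e+01,  7.0e-02])) [555.30203411  45.75058072 257.48976576]
```

```bash
python3 -m crank '0 0 0 -15 -10 -2 85; 0 0 0 -32 -20 -2 85; 0 0 0 -34 -21 -2 85; 0 0 0 -34 -21 -2 85; 0 0 0 -34 -21 -2 85; 0 0 0 -34 -21 -2 85; 0 0 0 -34 -21 -2 85; 0 0 0 -34 -21 -2 85; 0 0 0 -34 -21 -2 85; 0 0 0 -34 -21 -2 85; 0 0 0 -34 -21 -2 85; 0 0 0 -34 -21 -2 85' 40
python3 - <<'E'
from h import *
s=read_state();print(s["qpos"].round(3),s["qvel"].round(2),s["position"],s["wrist_force"])
E
```

```text
clock: 2.1
position: [0.4525, 0.1615, 0.2558]
eef_rot: [3.141, 0.001, 2.854]
wrist_force: [1.2, 1.0, 0.7]
grip_width: 0.085
[ 0.343  0.042 -0.078  1.45  -0.     0.63 ] [-0.79  0.26  0.31  0.05  0.   -0.78] [0.45245109 0.16151912 0.2557632 ] [1.21282428 0.97157847 0.70785108]
```

```bash
python3 -m crank '0 0 0 -33 -21 0 85; 0 0 0 -33 -21 0 85; 0 0 0 -33 -21 -2 85; 0 0 0 -33 -21 0 85; 0 -7 0 0 0 0 85; 0 -7 0 0 0 0 85; 0 -7 0 0 0 0 85; 0 -7 0 0 0 0 85;0 -7 0 0 0 0 85; 0 0 0 0 0 0 85; 0 0 0 0 0 0 85'
python3 - <<'E'
from h import *
s=read_state();print(s["qpos"].round(3),s["qvel"].round(2),s["position"],s["wrist_force"])
P=imaging.camera_params("wrist");p,d=imaging.snapshot("wrist");np.savez("w1.npz",d=d,**P)
cv2.imwrite("pics/w1.png",p)
for n in ["t_handle","cover_plate","magazine"]: print(n,[(x["extent"],round(x["confidence"],2)) for x in imaging.search_frame("wrist",n)])
E
```

```text
clock: 3.2
position: [0.5538, 0.0456, 0.2578]
eef_rot: [-3.142, 0.609, 2.855]
wrist_force: [0.6, 0.1, 1.0]
grip_width: 0.0849
[ 0.234 -0.25  -0.493  0.783 -0.289  0.44 ] [-0.01  0.04  0.09  0.   -0.    0.  ] [0.55381135 0.04563    0.25783277] [0.58991921 0.07460493 0.97075985]
t_handle [([275.6, 174.6, 289.5, 235.1], 0.91)]
cover_plate [([103.7, 68.4, 288.7, 185.9], 0.62)]
magazine [([103.1, 23.4, 309.6, 236.0], 0.87)]
```

View pics/w1.png

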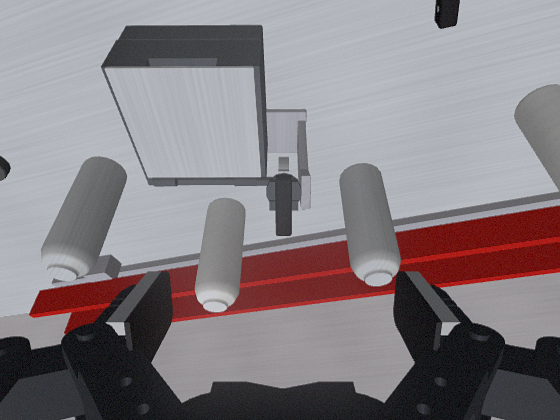

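```bash
python3 - <<'E'
import cv2
a=cv2.imread("pics/w1.png")
cv2.imwrite("pics/w1z.png",cv2.resize(a[15:250,95:315],None,fx=2.5*1.0,fy=2.5,interpolation=cv2.INTER_CUBIC))
cv2.imwrite("pics/w1h.png",cv2.resize(a[90:240,240:320],None,fx=4,fy=4,interpolation=cv2.INTER_CUBIC))
E
```

```text
(no output)
```

View pics/w1z.png

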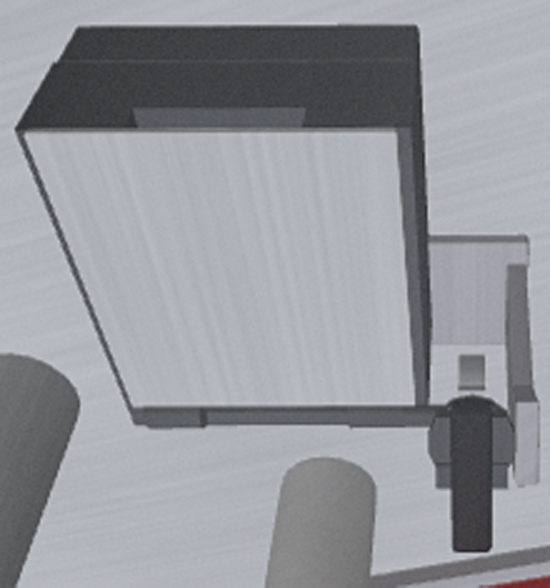

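View pics/w1h.png

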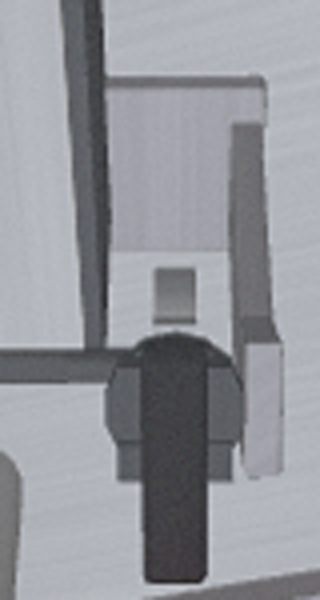

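```bash
python3 - <<'E'
from h import *
from scipy.optimize import least_squares
f=np.load("w1.npz");P={k:f[k] for k in f}; d=f["d"]
z=lambda u,v:(95+(u+.5)/2.5-.5,15+(v+.5)/2.5-.5)
L=np.array([(-66,56,74.5),(-66,-56,74.5),(50,56,74.5),(50,-56,74.5)])/1000
U=np.array([z(397,129),z(22,131),z(415,406),z(132,407)])
def res(q,full=False):
    X=L@magM(q[2]).T+[q[0],q[1],0]
    r=(proj(P,X)-U); return r if full else r.ravel()
o=least_squares(res,[.605,-.05,-.288]);q=o.x;print(q.round(4),np.degrees(q[2]),res(q,True).round(2))
W=magM(q[2]);t=np.r_[q[:2],0]
s,c=np.sin(np.radians(35)),np.cos(np.radians(35))
H=W@np.array([[c,0,-s],[0,1,0],[s,0,c]]) # handle axes columns: x=(c,0,s), z=(-s,0,c)
g=t+W@np.array([-.001,.078,.151])
for k in [(-22,-6,10),(-22,6,10),(22,-6,10),(22,6,10),(-22,-6,-10),(-22,6,-10)]:
    print(k,proj(P,g+H@(np.array(k)/1000))[0].round(1))
print("mouth",proj(P,t+W@np.array([[-.065,.027,.058],[-.065,-.027,.058],[-.065,.06,0],[-.065,-.06,0]])).round(1))
# depth check
T=P["world_from_camera"]
for (u,v) in [(180,120),(230,100),(284,200),(284,210),(284,220)]:
    D=d[v,u];X=T[:3,:3]@(np.linalg.inv(P["mtx"])@[u,v,1]*D)+T[:3,3]; print(u,v,X.round(4),"mag",(W.T@(X-t)).round(4), "handle",(H.T@(X-g)).round(4))
E
```

```text
[ 0.6054 -0.0509 -0.2822] -16.168254211850577 [[-0.07  0.37]
 [-0.04  0.21]
 [ 0.34 -0.45]
 [-0.2  -0.48]]
(-22, -6, 10) [274.8 174.6]
(-22, 6, 10) [291.7 174.5]
(22, -6, 10) [275.3 233.4]
(22, 6, 10) [291.5 233.4]
(-22, -6, -10) [275.4 170. ]
(-22, 6, -10) [291.2 170. ]Traceback (most recent call last):
  File "<stdin>", line 17, in <module>
ValueError: matmul: Input operand 1 has a mismatch in its core dimension 0, with gufunc signature (n?,k),(k,m?)->(n?,m?) (size 4 is different from 3)
```

```bash
python3 - <<'E'
from h import *
f=np.load("w1.npz");P={k:f[k] for k in f}; d=f["d"]
t=np.array([.6054,-.0509,0]);W=magM(-.2822)
s,c=np.sin(np.radians(35)),np.cos(np.radians(35))
H=W@np.array([[c,0,-s],[0,1,0],[s,0,c]])
g=t+W@np.array([-.001,.078,.151]);T=P["world_from_camera"]
for (u,v) in [(180,120),(284,200),(284,220),(272,190),(296,190),(306,185),(303,205),(302,150)]:
    D=d[v,u];X=T[:3,:3]@(np.linalg.inv(P["mtx"])@[u,v,1]*D)+T[:3,3]; print(u,v,"mag",(W.T@(X-t)).round(4), "handle",(H.T@(X-g)).round(4))
a=H[:,2]; Mt=toolM(-a,W@[0,1,0])
print(g*1000)
p,M=pose()
pre=1000*(g+.045*a);fin=1000*(g-.016*a)
print(plan(pre,Mt)); print(plan(fin,Mt))
E
```

```text
180 120 mag [-0.0187 -0.0088  0.0754] handle [-0.0578 -0.0868 -0.0518]
284 200 mag [-0.0097  0.0785  0.1574] handle [-0.0035  0.0005  0.0102]
284 220 mag [0.0026 0.0785 0.166 ] handle [0.0116 0.0005 0.0102]
272 190 mag [0.014  0.0687 0.1256] handle [-0.0023 -0.0093 -0.0294]
296 190 mag [0.0134 0.0884 0.1263] handle [-0.0024  0.0104 -0.0285]
306 185 mag [0.02   0.0974 0.1145] handle [-0.0038  0.0194 -0.042 ]
303 205 mag [0.0348 0.095  0.1243] handle [ 0.014   0.017  -0.0424]
302 150 mag [0.0315 0.0962 0.0565] handle [-0.0275  0.0182 -0.096 ]
[626.16016027  24.29318949 151.        ]
(array([ 2.4, -1.1, 85.4]), array([-0.14,  0.03, -0.28]))
(array([  2.4,  -0.9, 146.4]), array([-0.14,  0.03, -0.28]))
```

```bash
python3 -m crank '0 0 0 2 -0.5 15 60; 0 0 0 0 0 25 60; 0 0 0 0 0 25 50; 0 0 0 0 0 25 45; 0 0 0 0 0 20 45; 0 0 0 0 0 10 45; 0 0 0 0 0 0 45;0 0 0 0 0 0 45'
python3 - <<'E'
from h import *
t=np.array([.6054,-.0509,0]);W=magM(-.2822)
s,c=np.sin(np.radians(35)),np.cos(np.radians(35))
H=W@np.array([[c,0,-s],[0,1,0],[s,0,c]])
g=t+W@np.array([-.001,.0785,.151]);a=H[:,2]; Mt=toolM(-a,W@[0,1,0])
print(plan(1000*(g-.016*a),Mt)); print(read_state()["qpos"].round(3))
P=imaging.camera_params("wrist");p,d=imaging.snapshot("wrist");cv2.imwrite("pics/w2.png",p)
E
```

```text
clock: 4.2
position: [0.6196, 0.0264, 0.1585]
eef_rot: [3.141, 0.611, 2.854]
wrist_force: [-0.2, 0.5, -0.4]
grip_width: 0.0448
(array([-1.3,  0.4, 26.2]), array([-0.16,  0.  , -0.23]))
[ 0.161 -0.095 -0.595  0.508 -0.251  0.376]
```

View pics/w2.png

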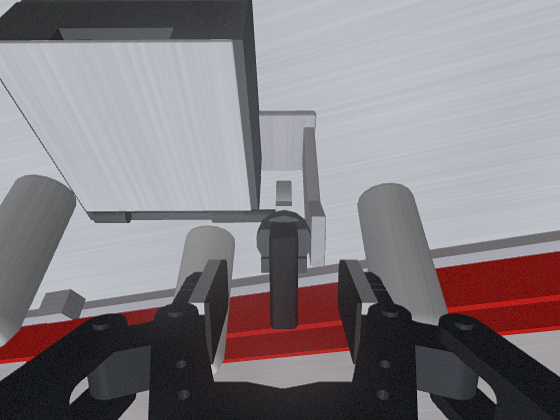

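```bash
python3 -m crank '0 0 0 -1 0 10 45; 0 0 0 0 0 10 45; 0 0 0 0 0 6 45; 0 0 0 0 0 0 45; 0 0 0 0 0 0 0; 0 0 0 0 0 0 0; 0 0 0 0 0 0 0; 0 0 0 0 0 0 0; 0 0 0 0 0 0 0; 0 0 0 0 0 0 0' 60
python3 - <<'E'
from h import *
print(read_state())
P=imaging.camera_params("wrist");p,d=imaging.snapshot("wrist");cv2.imwrite("pics/w3.png",p)
E
```

```text
clock: 5.25
position: [0.6342, 0.0224, 0.1375]
eef_rot: [3.141, 0.611, 2.855]
wrist_force: [-3.2, 2.6, 3.7]
grip_width: 0.0113
{'clock': 5.25, 'qpos': array([ 0.1476613 , -0.05392449, -0.60742002,  0.45073993, -0.24320536,
        0.36291004]), 'qvel': array([-5.69803366e-04,  1.77333744e-03,  1.95774917e-03,  6.28231544e-05,
        8.25042443e-04, -3.22410112e-04]), 'joint_efforts': array([-1.69249881e+00, -3.28171849e+01,  3.73808670e+01, -5.41023061e+00,
       -1.26798403e+00,  8.41376925e-03]), 'position': array([0.63415214, 0.02238259, 0.13754585]), 'eef_rot': array([3.14087898, 0.61126733, 2.85499832]), 'wrist_force': array([-3.1712038 ,  2.5730231 ,  3.66044093]), 'ft_torque': array([0.50720557, 0.5971108 , 0.21030033]), 'grip_width': 0.011281062034148416}
```

View pics/w3.png

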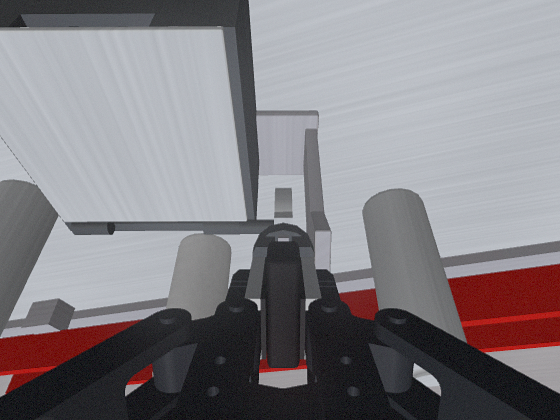

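```bash
python3 -m crank '0 0 0 0 0 -4 0; 0 0 0 0 0 -4 0; 0 0 0 0 0 -4 0; 0 0 0 0 0 -4 0; 0 0 0 0 0 0 0; 0 0 0 0 0 0 0'
python3 - <<'E'
from h import *
s=read_state();p,M=pose();print(p,M.T@s["wrist_force"],M.T@s["ft_torque"],M.T@(p-np.array([634.15,22.38,137.55])))
E
```

```text
clock: 5.9
position: [0.6257, 0.0247, 0.1498]
eef_rot: [3.141, 0.611, 2.855]
wrist_force: [8.2, 0.6, -6.9]
grip_width: 0.0108
[625.66786363  24.72094702 149.8056993 ] [-2.39233846  2.89868996 10.0463786 ] [-0.80744228 -0.07738533  0.0430088 ] [  0.1770215   -0.14903878 -15.08559865]
```

```bash
python3 -m crank '0 0 0 0 0 -1 0; 0 0 7.5 0 0 0 0; 0 0 7.5 0 0 0 0; 0 0 7.5 0 0 0 0; 0 0 7.5 0 0 0 0; 0 0 7.5 0 0 0 0; 0 0 7.5 0 0 0 0; 0 0 0 0 0 0 0'
python3 - <<'E'
from h import *
s=read_state();p,M=pose();print(p,M.T@s["wrist_force"],M.T@s["ft_torque"],s["qpos"].round(3),s["grip_width"])
E
python3 -m crank '0 0 7.5 0 0 0 0; 0 0 7.5 0 0 0 0; 0 0 7.5 0 0 0 0; 0 0 7.5 0 0 0 0; 0 0 7.5 0 0 0 0; 0 0 7.5 0 0 0 0; 0 0 0 0 0 0 0; 0 0 0 0 0 0 0'
python3 - <<'E'
from h import *
s=read_state();p,M=pose();print(p,M.T@s["wrist_force"],M.T@s["ft_torque"],s["qpos"].round(3),s["grip_width"])
P=imaging.camera_params("wrist");p,d=imaging.snapshot("wrist");cv2.imwrite("pics/w4.png",p)
E
```

```text
clock: 6.7
position: [0.6261, 0.0266, 0.1514]
eef_rot: [2.677, 0.414, 1.969]
wrist_force: [11.4, 7.2, -6.2]
grip_width: 0.0108
[626.14657483  26.56024032 151.35140979] [ 4.55165522  9.74965049 10.16853457] [-1.53996222  1.27408555 -0.06962206] [ 0.157 -0.079 -0.599  0.485 -0.245  1.159] 0.010810166784744848
clock: 7.5
position: [0.6277, 0.027, 0.1531]
eef_rot: [2.527, -0.006, 1.287]
wrist_force: [14.8, 7.5, -5.5]
grip_width: 0.0108
[627.65295244  27.03879159 153.10653419] [11.34637167  6.6968693  11.4870766 ] [-0.7593905   2.33757347 -0.03585442] [ 0.157 -0.079 -0.597  0.483 -0.245  1.942] 0.010842236285166866
```

View pics/w4.png

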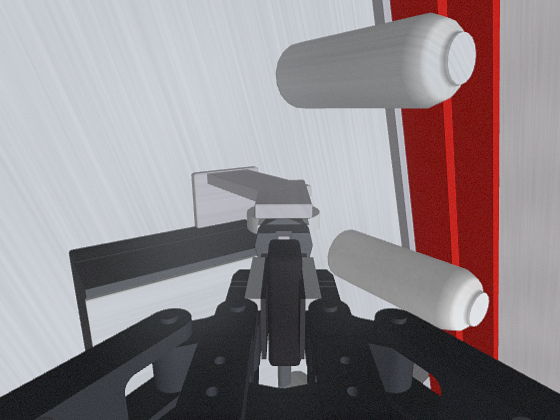

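```bash
python3 -m crank '0 0 0 0 0 2 0; 0 0 0 0 0 2 0; 0 0 0 0 0 1 0; 0 0 0 0 0 1 0; 0 0 0 0 0 0 0'
python3 - <<'E'
from h import *
s=read_state();p,M=pose();print(p,M.T@s["wrist_force"],M.T@s["ft_torque"],s["qpos"].round(3),s["grip_width"])
E
```

```text
clock: 8.05
position: [0.6309, 0.0261, 0.1483]
eef_rot: [2.527, -0.006, 1.287]
wrist_force: [12.8, 7.4, -4.1]
grip_width: 0.0107
[630.93594415  26.06783592 148.29723732] [10.65959491  5.92654473  9.26042548] [-0.68223232  2.31028324 -0.04671717] [ 0.154 -0.07  -0.6    0.471 -0.243  1.939] 0.0107019404643677
```

```bash
python3 -m crank '0 0 0 0 0 0.5 0; 0 0 0 0 0 0 14; 0 0 0 0 0 0 25; 0 0 0 0 0 0 40; 0 0 0 0 0 0 40; 0 0 0 0 0 0 40; 0 0 0 0 0 -20 40; 0 0 0 0 0 -30 40;  0 0 0 0 0 -30 40; 0 0 0 0 0 0 60; 0 0 0 0 0 0 85' 
python3 - <<'E'
from h import *
s=read_state();p,M=pose();print(p,M.T@s["wrist_force"],s["qpos"].round(3),s["grip_width"])
P=imaging.camera_params("wrist");p,d=imaging.snapshot("wrist");cv2.imwrite("pics/w5.png",p);np.savez("w5.npz",d=d,**P)
E
```

```text
clock: 9.15
position: [0.5845, 0.0368, 0.2118]
eef_rot: [2.529, -0.001, 1.284]
wrist_force: [0.4, 0.2, 0.3]
grip_width: 0.0673
[584.46392164  36.78773453 211.82797814] [ 0.34826229  0.45653065 -0.04612081] [ 0.198 -0.186 -0.55   0.651 -0.271  1.978] 0.06733345867858627
```

View pics/w5.png

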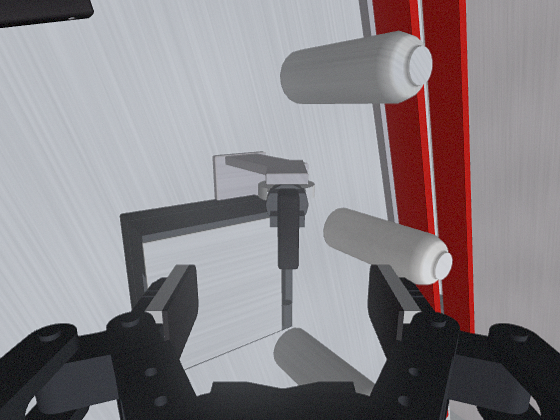

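```bash
python3 - <<'E'
from h import *
f=np.load("w5.npz");P={k:f[k] for k in f}; d=f["d"]
t=np.array([.6054,-.0509,0]);W=magM(-.2822)
s,c=np.sin(np.radians(35)),np.cos(np.radians(35))
H=W@np.array([[c,0,-s],[0,1,0],[s,0,c]])
g=t+W@np.array([-.001,.0785,.151]);T=P["world_from_camera"]
vv,uu=np.mgrid[170:280,265:312]
D=d[170:280,265:312];X=(np.stack([uu,vv,np.ones_like(uu)],-1)@np.linalg.inv(P["mtx"]).T)*D[...,None]
X=X@T[:3,:3].T+T[:3,3]; h=(X-g)@H
m=(h[...,2]>.012)&(D>0)&(h[...,2]<.04)
print(m.sum(),np.median(h[m],0).round(4))
q=h[m]; print(q.min(0).round(4),q.max(0).round(4)); top=q[abs(q[:,2]-np.median(q[:,2]))<.002][:,:2]; w,V=np.linalg.eigh(np.cov(top.T));print(np.degrees(np.arctan2(V[1,1],V[0,1])), top.mean(0))
E
```

```text
1601 [0.0028 0.0018 0.0202]
[-0.0032 -0.0219  0.0122] [0.0088 0.0218 0.0226]
89.72230899243894 [0.0027455 0.0008435]
```

```bash
python3 - <<'E'
from h import *
y=np.radians(14.5);b=np.array([np.cos(y),np.sin(y),0])
Mt=toolM([0,0,-1],[-np.sin(y),np.cos(y),0]);print(Mt.round(2))
p,M=pose()
d,r=plan([425,289,200],Mt);print(d,r)
# after turning -90 about tool z then +35 about tool y
M1=M@R.from_rotvec([0,0,-90],degrees=True).as_matrix()@R.from_rotvec([0,35,0],degrees=True).as_matrix()
print(M1.round(2),plan([425,289,200],Mt,p,M1))
E
```

```text
[[-0.97 -0.25  0.  ]
 [-0.25  0.97  0.  ]
 [-0.    0.   -1.  ]]
[ 197.1 -189.6 -119.8] [  20.78   36.72 -116.5 ]
[[-0.96  0.28 -0.  ]
 [ 0.28  0.96 -0.  ]
 [ 0.   -0.   -1.  ]] (array([224.1, 197.1,  10.6]), array([-1.000e-02, -3.000e-02, -3.093e+01]))
```

```bash
python3 -m crank '0 0 -7.5 0 0 -10 85; 0 0 -7.5 0 0 -10 85; 0 0 -7.5 0 0 0 85; 0 0 -7.5 0 0 0 85; 0 0 -7.5 0 0 0 85; 0 0 -7.5 0 0 0 85; 0 0 -7.5 0 0 0 85; 0 0 -7.5 0 0 0 85; 0 0 -7.5 0 0 0 85; 0 0 -7.5 0 0 0 85; 0 0 -7.5 0 0 0 85; 0 0 -7.5 0 0 0 85'
python3 -m crank '0 7 0 0 0 0 85; 0 7 0 0 0 0 85; 0 7 0 0 0 0 85; 0 7 0 0 0 0 85; 0 7 0 0 0 0 85; 0 0 -7.5 0 0 0 85; 0 0 -7.8 0 0 0 85; 0 0 -7.8 0 0 0 85; 0 0 -7.8 0 0 0 85; 0 0 0 0 0 0 85'
python3 - <<'E'
from h import *
y=np.radians(14.5)
Mt=toolM([0,0,-1],[-np.sin(y),np.cos(y),0])
d,r=plan([425,289,200],Mt);print(d,r)
E
```

```text
clock: 10.4
position: [0.573, 0.0395, 0.2253]
eef_rot: [-3.136, 0.608, 2.862]
wrist_force: [-0.2, -0.2, -0.3]
grip_width: 0.0849
clock: 11.4
position: [0.5733, 0.0396, 0.2255]
eef_rot: [3.141, -0.003, -2.889]
wrist_force: [-0.1, -0.6, -0.1]
grip_width: 0.085
[ 81.3 278.6  25.9] [ 0.03 -0.17 -0.04]
```

```bash
python3 -m crank '0 0 0 8 20 0 85; 0 0 0 10 35 3 85; 0 0 0 10 36 3 85; 0 0 0 10 36 3 85; 0 0 0 10 36 4 85; 0 0 0 10 36 4 85; 0 0 0 10 36 4 85; 0 0 0 10 30 3 85; 0 0 0 4 14 2 85; 0 0 0 0 0 0 85; 0 0 0 0 0 0 85'
python3 - <<'E'
from h import *
print(pose()[0],read_state()["qpos"].round(2))
P=imaging.camera_params("wrist");p,d=imaging.snapshot("wrist");cv2.imwrite("pics/w6.png",p);np.savez("w6.npz",d=d,**P)
for n in ["pry_blade"]: print(n,[(x["extent"],round(x["confidence"],2)) for x in imaging.search_frame("wrist",n)])
E
```

```text
clock: 12.5
position: [0.4244, 0.2892, 0.2012]
eef_rot: [-3.141, -0.0, -2.89]
wrist_force: [-0.4, -0.0, -0.0]
grip_width: 0.0846
[424.42043478 289.24179938 201.18762351] [ 0.6   0.11 -0.13  1.34 -0.    0.35]
pry_blade [([132.1, 198.4, 172.5, 283.7], 0.87), ([273.9, 142.3, 296.4, 317.8], 0.72)]
```

View pics/w6.png

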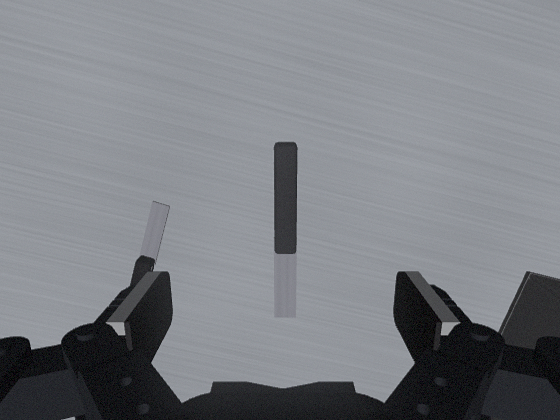

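```bash
python3 - <<'E'
from h import *
f=np.load("w6.npz");P={k:f[k] for k in f};d=f["d"]
for n,u,h in [("hb",(286,143),.024),("hf",(286,254),.024),("tip",(285.5,317.5),.006)]: print(n,(ray(P,u,h)*1000).round(1))
T=P["world_from_camera"]
for u,v in [(286,200),(286,285),(400,200)]:
    print((T[:3,:3]@(np.linalg.inv(P["mtx"])@[u,v,1]*d[v,u])+T[:3,3]).round(4))
hb,hf,tip=[ray(P,u,h)*1000 for u,h in [((286,143),.024),((286,254),.024),((285.5,317.5),.006)]]
print(np.linalg.norm(hb-hf),np.linalg.norm((tip-hf)[:2]))
v=(tip-hb)[:2];y=np.arctan2(v[1],v[0]);print(np.degrees(y))
g=(tip[:2]-v/np.linalg.norm(v)*100);print(g)
Mt=toolM([0,0,-1],[-np.sin(y),np.cos(y),0])
print(plan([g[0],g[1],4],Mt))
E
```

```text
hb [386.3 281.8  24. ]
hf [483.2 307.   24. ]
tip [557.1 325.7   6. ]
[0.4339 0.2942 0.0245]
[0.5216 0.3171 0.0067]
[0.4128 0.3994 0.0015]
100.11210135235414 76.30272175166867
14.407547794115326
[460.26522362 300.86037151]
(array([-37.4,   3. , 197.5]), array([-0.02, -0.01, -0.06]))
```

```bash
python3 -m crank '0 0 0 -7 1 10 70; 0 0 0 -15 2 25 60; 0 0 0 -15 0 30 55; 0 0 0 0 0 35 50; 0 0 0 0 0 35 50; 0 0 0 0 0 30 50; 0 0 0 0 0 17 50; 0 0 0 0 0 9 50; 0 0 0 0 0 0 50; 0 0 0 0 0 6 50; 0 0 0 0 0 0 50; 0 0 0 0 0 0 50'
python3 - <<'E'
from h import *
print(pose()[0],read_state()["wrist_force"])
P=imaging.camera_params("wrist");p,d=imaging.snapshot("wrist");cv2.imwrite("pics/w7.png",p)
E
```

```text
clock: 13.8
position: [0.4597, 0.302, 0.0054]
eef_rot: [3.141, 0.001, -2.889]
wrist_force: [-0.1, 0.6, 0.0]
grip_width: 0.0502
[459.747016   302.02928062   5.41304831] [-0.09367568  0.63440636  0.03355733]
```

View pics/w7.png

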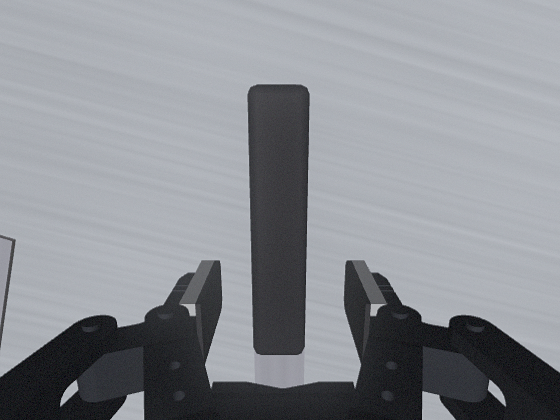

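```bash
python3 -m crank '0 0 0 0 -1 1 50; 0 0 0 0 0 0 18; 0 0 0 0 0 0 10; 0 0 0 0 0 0 10; 0 0 0 0 0 0 10; 0 0 0 0 0 0 10; 0 0 0 0 0 0 10; 0 0 0 0 0 0 10' 110
python3 - <<'E'
from h import *
s=read_state();print(pose()[0],s["wrist_force"],s["grip_width"])
E
```

```text
clock: 14.65
position: [0.4597, 0.3009, 0.0042]
eef_rot: [3.141, 0.001, -2.889]
wrist_force: [-0.8, -0.7, 5.6]
grip_width: 0.0178
[459.68345274 300.92928516   4.21623924] [-0.77629687 -0.70380511  5.57264611] 0.01784989593038995
```

```bash
python3 - <<'E'
from h import *
t=np.array([605.4,-50.9,0]);W=magM(-.2822)
Mt=toolM([0,0,-1],W@[0,1,0])
p,M=pose()
print(t+W@[-190.5,0,90],plan(t+W@[-190.5,0,90],Mt))
E
python3 -m crank '0 0 0 0 0 -5 10; 0 0 0 0 0 -15 10; 0 0 0 0 0 -25 10; 0 0 0 0 0 -25 10; 0 0 0 0 0 -15 10; 0 0 0 0 0 0 10'
python3 - <<'E'
from h import *
s=read_state();print(pose()[0],s["wrist_force"],s["grip_width"])
P=imaging.camera_params("wrist");p,d=imaging.snapshot("wrist");cv2.imwrite("pics/w8.png",p)
E
```

```text
[422.43520262   2.14840166  90.        ] (array([ 110.7, -280. ,  -85.9]), array([2.000e-02, 3.000e-02, 3.064e+01]))
clock: 15.25
position: [0.4606, 0.3016, 0.0908]
eef_rot: [3.14, 0.004, -2.889]
wrist_force: [-0.3, 0.3, -1.1]
grip_width: 0.0179
[460.6400404  301.57071691  90.8434235 ] [-0.26627577  0.28947446 -1.07788722] 0.017874263835301458
```

View pics/w8.png

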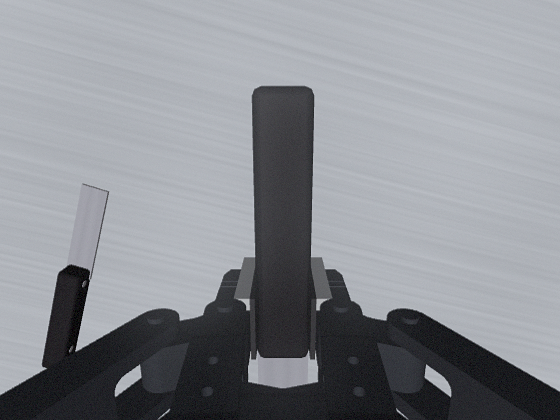

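Blade is held straight (handle centred at col 283). I'll carry it to the front of the slot.

```bash
python3 -m crank '0 0 0 8 -20 0 10; 0 0 0 13 -33 0 10; 0 0 0 13 -33 0 10; 0 0 0 13 -33 0 10; 0 0 0 13 -33 0 10; 0 0 0 13 -33 0 10; 0 0 0 13 -33 0 10; 0 0 0 13 -33 0 10; 0 0 0 11 -28 0 10; 0 0 7.6 0 0 0 10; 0 0 7.6 0 0 0 10; 0 0 7.6 0 0 0 10'
python3 -m crank '0 0 7.8 0 0 0 10; 0 0 0 0 0 0 10; 0 0 0 0 0 0 10'
python3 - <<'E'
from h import *
t=np.array([605.4,-50.9,0]);W=magM(-.2822)
Mt=toolM([0,0,-1],W@[0,1,0])
print(plan(t+W@[-190.5,0,63.7],Mt),read_state()["qpos"].round(2))
for n in("scene","top"):
    p,d=imaging.snapshot(n);cv2.imwrite(f"pics/{n}9.png",p); np.save(n+"9.npy",d)
a=cv2.imread("pics/top9.png");cv2.imwrite("pics/top9z.png",cv2.resize(a[160:300,210:350],(600,600),interpolation=cv2.INTER_CUBIC))
a=cv2.imread("pics/scene9.png");cv2.imwrite("pics/scene9z.png",cv2.resize(a[130:290,190:350],(600,600),interpolation=cv2.INTER_CUBIC))
E
```

```text
clock: 16.5
position: [0.4216, 0.0027, 0.0871]
eef_rot: [-3.141, -0.002, 2.99]
wrist_force: [0.2, -0.1, -1.5]
grip_width: 0.0174
clock: 16.8
position: [0.422, 0.0032, 0.0877]
eef_rot: [-3.141, -0.002, 2.863]
wrist_force: [0.4, 0.7, -2.0]
grip_width: 0.0174
(array([-0.7, -0.9, 24. ]), array([-0.03, -0.09,  0.22])) [ 0.01 -0.02 -0.52  1.08  0.    0.29]
```

View pics/top9z.png

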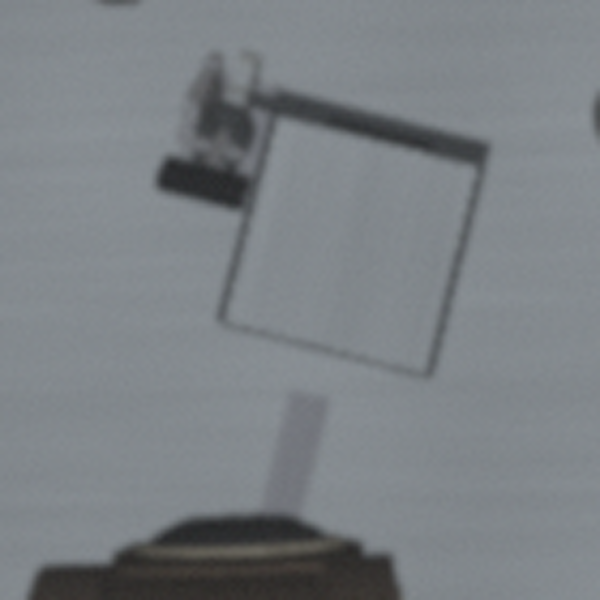

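View pics/scene9z.png

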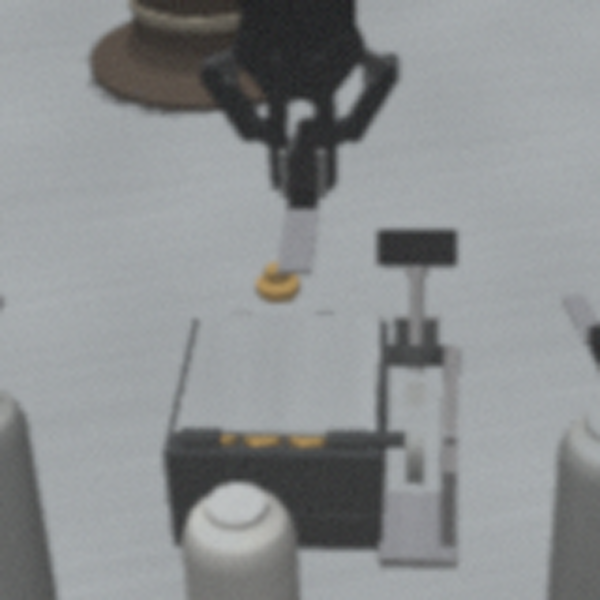

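```bash
python3 - <<'E'
from h import *
P=imaging.camera_params("top");d=np.load("top9.npy");T=P["world_from_camera"]
t=np.array([.6054,-.0509,0]);W=magM(-.2822)
vv,uu=np.mgrid[248:285,268:290];D=d[248:285,268:290]
X=(np.stack([uu,vv,np.ones_like(uu)],-1)@np.linalg.inv(P["mtx"]).T)*D[...,None]@T[:3,:3].T+T[:3,3]
m=((X-t)@W)[D>0]
m=m[(m[:,2]>.05)&(m[:,2]<.12)];print(len(m),m.min(0),m.max(0))
for a in np.arange(-.16,-.07,.01):
    k=(m[:,0]>a)&(m[:,0]<a+.01)
    if k.any(): print(round(a,3),k.sum(),np.median(m[k],0).round(4))
# camera check on cover
vv,uu=np.mgrid[200:225,280:305];D=d[200:225,280:305]
X=(np.stack([uu,vv,np.ones_like(uu)],-1)@np.linalg.inv(P["mtx"]).T)*D[...,None]@T[:3,:3].T+T[:3,3]
print(np.median(((X-t)@W).reshape(-1,3),0))
E
```

```text
286 [-0.15714816 -0.00825374  0.08523542] [-0.09108941  0.01349756  0.09348233]
-0.16 28 [-0.153   0.005   0.0901]
-0.15 44 [-0.1453  0.0018  0.09  ]
-0.14 44 [-0.135   0.003   0.0902]
-0.13 45 [-0.125   0.0022  0.0897]
-0.12 43 [-0.1149  0.0029  0.0899]
-0.11 43 [-0.1047  0.0024  0.0904]
-0.1 39 [-0.0954  0.003   0.0898]
[0.00190849 0.00303734 0.07490115]
```

```bash
python3 -m crank '0 0 0 0 -2 8 10; 0 0 0 0 0 10 10; 0 0 0 0 0 6 10; 0 0 0 0 0 0 10; 0 0 0 0 0 0 10; 0 0 0 -10 0 0 10; 0 0 0 0 0 0 10'
python3 - <<'E'
from h import *
t=np.array([605.4,-50.9,0]);W=magM(-.2822);p,M=pose();print(W.T@(p-t),read_state()["wrist_force"])
P=imaging.camera_params("top");p,d=imaging.snapshot("top");T=P["world_from_camera"]
vv,uu=np.mgrid[240:285,268:295];D=d[240:285,268:295];t=t/1000
X=(np.stack([uu,vv,np.ones_like(uu)],-1)@np.linalg.inv(P["mtx"]).T)*D[...,None]@T[:3,:3].T+T[:3,3]
m=((X-t)@W)[D>0]; m=m[(m[:,2]>.04)&(m[:,2]<.12)&(m[:,0]<-.07)];print(len(m),np.median(m,0),m.min(0),m.max(0))
E
```

```text
clock: 17.6
position: [0.4336, -0.0018, 0.0652]
eef_rot: [3.141, 0.002, 2.86]
wrist_force: [0.1, 0.1, -1.5]
grip_width: 0.0176
[-178.71976623   -0.66335859   65.20822922] [ 0.13430341  0.12978161 -1.49319299]
250 [-0.10915726  0.00096815  0.06743054] [-0.13965279 -0.01003432  0.06331979] [-0.07915345  0.01173499  0.07118532]
```

```bash
python3 -m crank '0 0 0 0 0 2 10; 0 0 0 -10 0 0 10; 0 0 0 -10 0 0 10; 0 0 0 0 0 0 10'
python3 -m crank '0 0 0 -12 0 0 10; 0 0 0 -12 0 0 10; 0 0 0 -10 0 0 10; 0 0 0 0 0 0 10; 0 0 0 0 0 0 10'
python3 - <<'E'
from h import *
t=np.array([605.4,-50.9,0]);W=magM(-.2822);p,M=pose();print(W.T@(p-t),read_state()["wrist_force"])
for n in("scene","wrist"):
    p,d=imaging.snapshot(n);cv2.imwrite(f"pics/{n}10.png",p)
a=cv2.imread("pics/scene10.png");cv2.imwrite("pics/scene10z.png",cv2.resize(a[130:290,190:350],(600,600),interpolation=cv2.INTER_CUBIC))
E
```

```text
clock: 18.05
position: [0.4527, -0.0074, 0.0628]
eef_rot: [3.141, 0.001, 2.86]
wrist_force: [-0.5, 0.1, -1.3]
grip_width: 0.0175
clock: 18.55
position: [0.4836, -0.0166, 0.0624]
eef_rot: [-3.141, -0.001, 2.86]
wrist_force: [-0.1, -0.8, -1.9]
grip_width: 0.0176
[-126.51739299   -1.01477505   62.38558783] [-0.06259949 -0.84914957 -1.85506231]
```

View pics/scene10z.png

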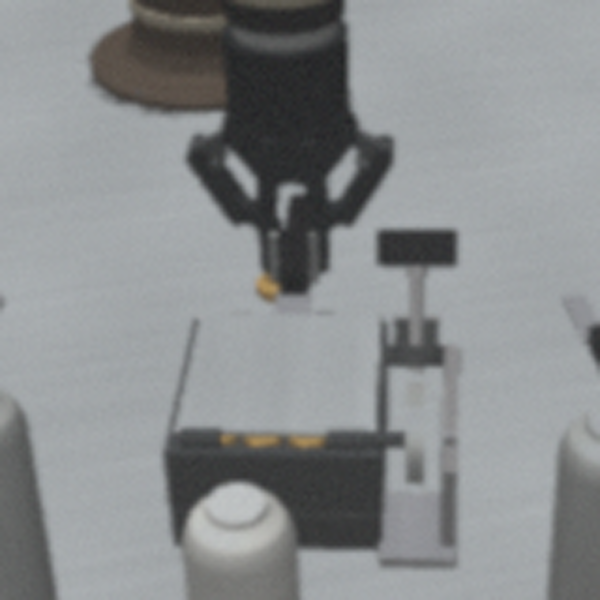

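View pics/wrist10.png

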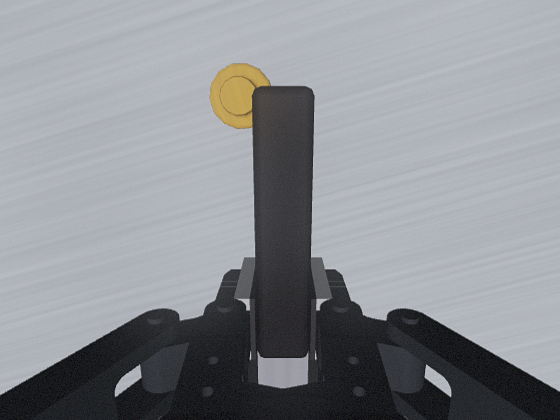

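```bash
python3 -m crank '0 0 0 0 0 -3 10; 0 0 0 0 0 -3 10; 0 0 0 0 0 -4 10; 0 0 0 0 0 -5 10; 0 0 0 -0.5 0 -5 10; 0 0 0 -1 0 -4.6 10; 0 0 0 -1 0 -4.5 10; 0 0 0 -1 0 -4.5 10; 0 0 0 0 0 0 10'
python3 - <<'E'
from h import *
t=np.array([605.4,-50.9,0]);W=magM(-.2822);p,M=pose();print(W.T@(p-t),W.T@read_state()["wrist_force"])
for n in("scene","top"):
    p,d=imaging.snapshot(n);cv2.imwrite(f"pics/{n}11.png",p);np.save(n+"11.npy",d)
a=cv2.imread("pics/scene11.png");cv2.imwrite("pics/scene11z.png",cv2.resize(a[130:290,190:350],(600,600),interpolation=cv2.INTER_CUBIC))
E
```

```text
clock: 19.55
position: [0.4875, -0.0176, 0.097]
eef_rot: [3.141, 0.001, 2.86]
wrist_force: [-0.8, 0.2, -2.5]
grip_width: 0.018
[-122.54969779   -0.85694327   96.95651252] [-0.86656822 -0.04667703 -2.54886026]
```

View pics/scene11z.png

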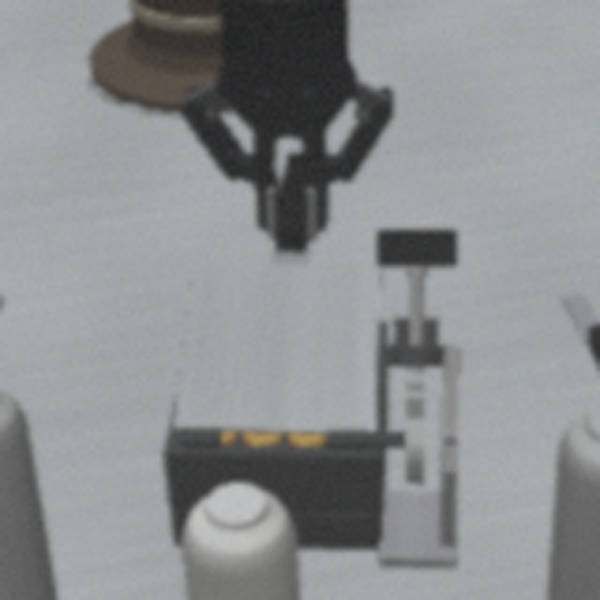

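```bash
cat >> h.py <<'E'
def cover_angle(n,d):
    P=imaging.camera_params(n);T=P["world_from_camera"];t=np.array([.6054,-.0509,0]);W=magM(-.2822)
    vv,uu=np.mgrid[0:420,0:560]
    X=(np.stack([uu,vv,np.ones_like(uu)],-1)@np.linalg.inv(P["mtx"]).T)*d[...,None]@T[:3,:3].T+T[:3,3]
    m=((X-t)@W)[d>0]
    m=m[(m[:,1]>-.05)&(m[:,1]<.05)&(m[:,0]>-.07)&(m[:,0]<.05)&(m[:,2]>.073)&(m[:,2]<.2)]
    # keep radial
    r=np.hypot(.055-m[:,0],m[:,2]-.0745);m=m[(r<.118)&(r>.04)]
    a=np.arctan2(m[:,2]-.0745,.055-m[:,0])
    return len(m),np.percentile(a,[5,25,50,75,95]).round(3)
E
python3 - <<'E'
from h import *
for n in("scene","top"): print(n,cover_angle(n,np.load(n+"11.npy")))
E
```

```text
scene (1329, array([0.304, 0.325, 0.336, 0.346, 0.364]))
top (1341, array([0.319, 0.339, 0.352, 0.364, 0.387]))
```

```bash
python3 -m crank '0 0 0 -1.5 0 -4.3 10; 0 0 0 -1.8 0 -4.3 10; 0 0 0 -2 0 -4.3 10; 0 0 0 -2.3 0 -4 10; 0 0 0 -2.5 0 -4 10; 0 0 0 -2.6 0 -3.8 10; 0 0 0 -3 0 -3.6 10; 0 0 0 -3.1 0 -3.5 10; 0 0 0 -3.3 0 -3.3 10; 0 0 0 0 0 0 10'
python3 - <<'E'
from h import *
t=np.array([605.4,-50.9,0]);W=magM(-.2822);p,M=pose();print(W.T@(p-t),W.T@read_state()["wrist_force"],read_state()["qpos"].round(2))
for n in("scene","top"):
    p,d=imaging.snapshot(n);cv2.imwrite(f"pics/{n}12.png",p);np.save(n+"12.npy",d);print(cover_angle(n,d))
a=cv2.imread("pics/scene12.png");cv2.imwrite("pics/scene12z.png",cv2.resize(a[130:290,190:350],(600,600),interpolation=cv2.INTER_CUBIC))
E
```

```text
clock: 20.65
position: [0.5092, -0.0239, 0.132]
eef_rot: [3.142, 0.002, 2.86]
wrist_force: [-0.8, 0.1, -2.1]
grip_width: 0.0178
[-99.91004053  -0.85279576 131.99184701] [-0.75373475 -0.12992302 -2.09771756] [-0.05  0.11 -0.27  1.18 -0.    0.24]
(1773, array([0.838, 0.858, 0.87 , 0.883, 0.904]))
(720, array([0.857, 0.867, 0.875, 0.884, 0.896]))
```

View pics/scene12z.png

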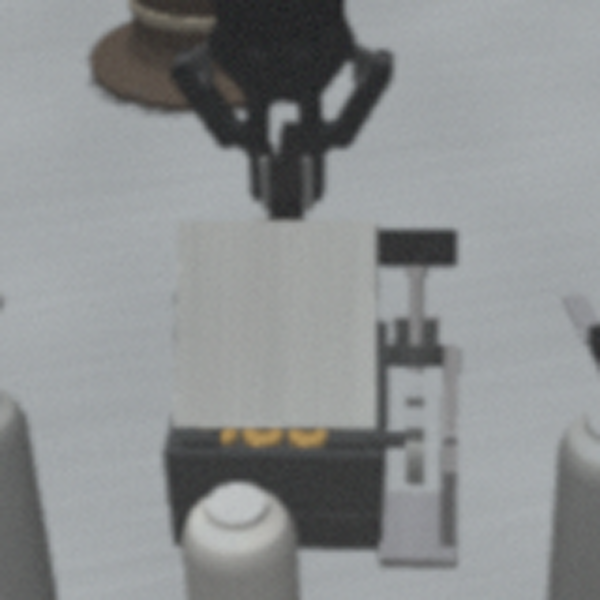

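```bash
python3 -m crank '0 0 0 -3.5 0 -3 10; 0 0 0 -3.7 0 -2.9 10; 0 0 0 -3.9 0 -2.7 10; 0 0 0 -3 0 -2 10; 0 0 0 0 0 0 10; 0 0 0 10 0 2 10; 0 0 0 20 0 0 10; 0 0 0 30 0 0 10; 0 0 0 35 0 0 10; 0 0 0 30 0 0 10; 0 0 0 0 0 0 10'
python3 - <<'E'
from h import *
t=np.array([605.4,-50.9,0]);W=magM(-.2822);p,M=pose();print(p,W.T@(p-t),W.T@read_state()["wrist_force"],read_state()["qpos"].round(2))
for n in("scene","top","wrist"):
    p,d=imaging.snapshot(n);cv2.imwrite(f"pics/{n}13.png",p);np.save(n+"13.npy",d)
    if n!="wrist":print(cover_angle(n,d))
E
```

```text
clock: 21.85
position: [0.398, 0.0078, 0.1399]
eef_rot: [-3.142, -0.001, 2.861]
wrist_force: [1.2, -0.4, -2.0]
grip_width: 0.0178
[398.02872043   7.81637187 139.9368884 ] [-215.51944267   -1.35268162  139.9368884 ] [ 1.23833242 -0.09984911 -2.01278771] [ 0.02 -0.1  -0.47  1.2   0.    0.3 ]
(1847, array([1.061, 1.078, 1.09 , 1.102, 1.125]))
(593, array([1.077, 1.084, 1.088, 1.093, 1.101]))
```

View pics/scene13.png

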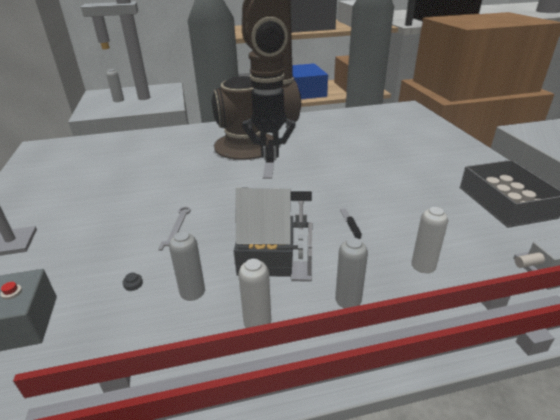

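View pics/wrist13.png

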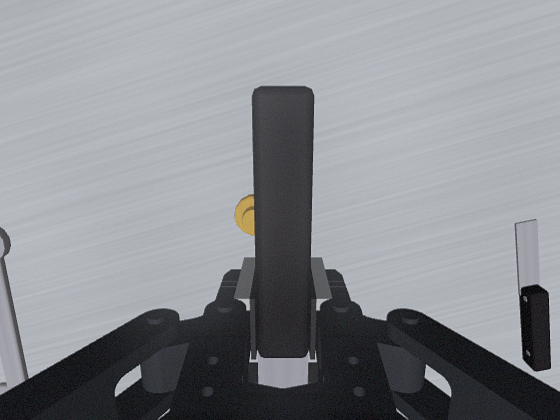

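```bash
python3 -m crank '0 0 -7.6 0 0 0 10; 0 0 -7.6 0 0 0 10; 0 0 -7.6 0 0 0 10; 0 0 -7.8 0 0 0 10; 0 0 0 0 0 0 10; 0 0 0 0 0 0 10'
python3 - <<'E'
from h import *
y=np.radians(14.4)
Mt=toolM([0,0,-1],[-np.sin(y),np.cos(y),0])
print(plan([459.7,300.9,50],Mt))
E
```

```text
clock: 22.6
position: [0.4023, 0.007, 0.1398]
eef_rot: [-3.142, 0.0, -2.893]
wrist_force: [0.0, -0.0, -0.8]
grip_width: 0.0174
(array([-128.1,  270.7,   89.8]), array([-0.  ,  0.  , -0.13]))
```

```bash
python3 -m crank '0 0 0 -8 18 0 10; 0 0 0 -15 32 0 10; 0 0 0 -15 32 0 10; 0 0 0 -15 32 0 10; 0 0 0 -15 32 0 10; 0 0 0 -15 32 0 10; 0 0 0 -15 32 10 10; 0 0 0 -15 32 20 10; 0 0 0 -15 29 25 10; 0 0 0 0 0 20 10; 0 0 0 0 0 15 10; 0 0 0 0 0 0 10'
python3 - <<'E'
from h import *
y=np.radians(14.4)
Mt=toolM([0,0,-1],[-np.sin(y),np.cos(y),0])
print(pose()[0],plan([459.7,300.9,4.5],Mt))
E
```

```text
clock: 23.8
position: [0.4566, 0.301, 0.0472]
eef_rot: [-3.14, -0.004, -2.891]
wrist_force: [0.0, -0.7, -1.8]
grip_width: 0.0177
[456.63339583 301.00185971  47.22580231] (array([-3.1, -0.8, 42.7]), array([-0.09, -0.26, -0.03]))
```

```bash
python3 -m crank '0 0 0 -2 0 15 10; 0 0 0 0 0 14 10; 0 0 0 0 0 8 10; 0 0 0 0 0 3 10; 0 0 0 0 0 0 10; 0 0 0 0 0 0 10'
python3 - <<'E'
from h import *
print(pose()[0],read_state()["wrist_force"],read_state()["eef_rot"])
E
```

```text
clock: 24.4
position: [0.4603, 0.3023, 0.0107]
eef_rot: [3.141, 0.001, -2.89]
wrist_force: [-0.0, 1.2, -0.5]
grip_width: 0.0175
[460.30183672 302.25512853  10.74055618] [-0.01146932  1.2374821  -0.48616918] [ 3.14122943e+00  1.05155571e-03 -2.88954907e+00]
```

```bash
python3 -m crank '0 0 0 0 0 3 10; 0 0 0 0 0 0 10;0 0 0 0 0 0 10'; python3 -m crank '0 0 0 0 0 2 10; 0 0 0 0 0 0 10;0 0 0 0 0 0 10'
```

```text
clock: 24.7
position: [0.4598, 0.3021, 0.0071]
eef_rot: [3.142, 0.0, -2.889]
wrist_force: [0.3, 0.0, -2.1]
grip_width: 0.0178
clock: 25.0
position: [0.4598, 0.302, 0.0049]
eef_rot: [-3.142, -0.0, -2.889]
wrist_force: [0.1, -0.4, -0.7]
grip_width: 0.0176
```

```bash
python3 -m crank '0 0 0 0 0 1 10; 0 0 0 0 0 0 10;0 0 0 0 0 0 10'; python3 -m crank '0 0 0 0 0 0 24; 0 0 0 0 0 0 32; 0 0 0 0 0 0 45; 0 0 0 0 0 0 50; 0 0 0 0 0 -10 50; 0 0 0 0 0 -20 50; 0 0 0 0 0 -40 60; 0 0 0 0 0 -45 60; 0 0 0 20 0 -45 60; 0 0 0 30 0 -10 60; 0 0 0 0 0 0 60; 0 0 0 0 0 0 60' 
python3 - <<'E'
from h import *
print(pose()[0],read_state()["wrist_force"])
for n in("scene","top","wrist"):
    P=imaging.camera_params(n)
    p,d=imaging.snapshot(n);cv2.imwrite(f"pics/{n}14.png",p);np.save(n+"14.npy",d)
    if n!="wrist":print(cover_angle(n,d))
    else: np.savez("w14.npz",d=d,**P)
a=cv2.imread("pics/scene14.png");cv2.imwrite("pics/scene14z.png",cv2.resize(a[130:290,190:350],(600,600),interpolation=cv2.INTER_CUBIC))
E
```

```text
clock: 25.3
position: [0.4599, 0.3021, 0.0042]
eef_rot: [3.142, 0.0, -2.889]
wrist_force: [-1.3, -0.2, 2.6]
grip_width: 0.0177
clock: 26.5
position: [0.4115, 0.2897, 0.1749]
eef_rot: [3.141, 0.002, -2.889]
wrist_force: [0.6, 0.4, -1.1]
grip_width: 0.0601
[411.48642111 289.70870173 174.89894321] [ 0.59913263  0.35098565 -1.10241782]
(1852, array([1.056, 1.079, 1.09 , 1.102, 1.124]))
(585, array([1.078, 1.085, 1.089, 1.093, 1.101]))
```

View pics/wrist14.png

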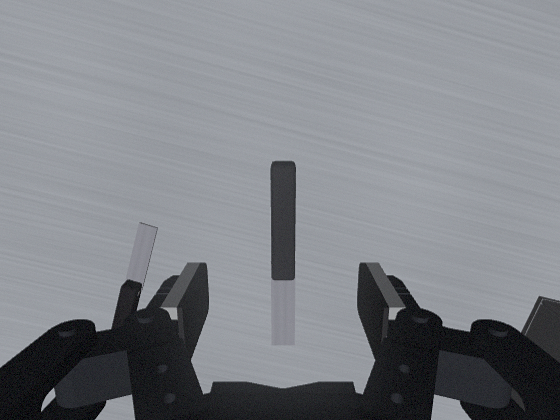

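View pics/scene14z.png

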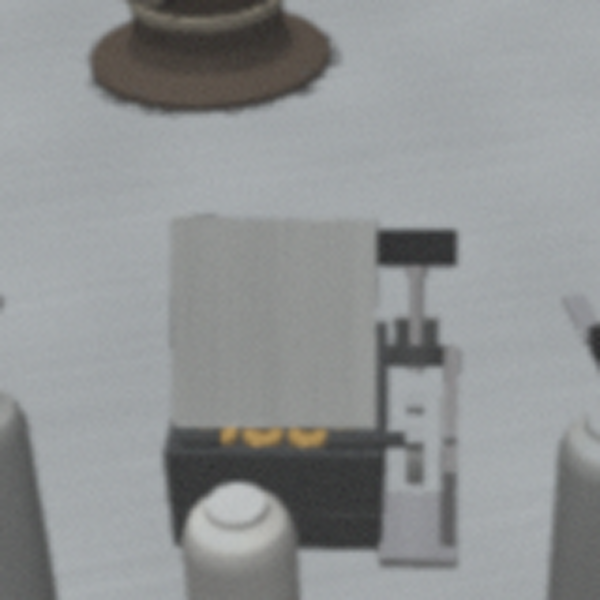

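View pics/top14.png

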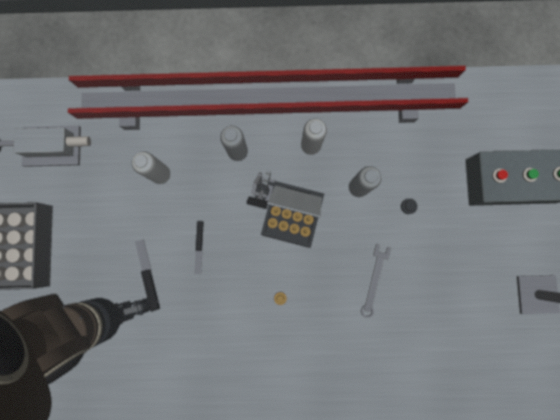

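The cover stands at 1.09 rad and the pin handle is still turned and out. The blade lies flat, and the bystanders show at their original pixels. I'll check the blade heights from depth, then hand in.

```bash
python3 - <<'E'
from h import *
f=np.load("w14.npz");P={k:f[k] for k in f};d=f["d"];T=P["world_from_camera"]
for u,v in [(283,170),(283,220),(283,270),(283,290),(283,335),(350,200)]:
    print((T[:3,:3]@(np.linalg.inv(P["mtx"])@[u,v,1]*d[v,u])+T[:3,3]).round(4))
print(robot.close_job(), read_state()["clock"])
E
```

```text
[0.3917 0.2842 0.0251]
[0.4312 0.2944 0.0248]
[0.4741 0.3055 0.0242]
[0.5018 0.3127 0.0048]
[0.5451 0.3238 0.0083]
[ 0.4067  0.3483 -0.0009]
the job is handed in; nothing more can be done
the job is handed in; nothing more can be done
```

The magazine is open, and I handed the job in at about 27 s; it reports no verdict. I pulled the pin out about 16 mm and gave it a quarter turn. It dropped into its rest notch and stayed out when I let go. I entered the blade in the slot and levered the cover up. I then laid the blade back at its original spot and moved the gripper clear.

What my last checks showed:
- **Pin:** depth images taken right after release put it about 10 mm out and turned about 89.7°. That is inside the limits but a little under the nominal 11 mm, and the measurement is only good to about 1 mm. In the last picture the handle still shows turned and out; I did not re-measure it.
- **Cover:** it stands by itself at 1.09 rad (62°), with two cameras agreeing. The blade is well clear, and I saw no sign of the gripper touching the cover.
- **Blade:** flat on the bench. The handle top reads 24–25 mm along its whole length, where 24 mm is expected. The two readings on the thin blade (4.8 and 8.3 mm) scatter around the expected 6 mm; I take that as noise in the depth readings.
- **Cans and loose parts:** by eye, all show at the same pixels as at the start in the top view; I did not measure their positions.

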